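Cull shoe heels and tip the sound ones into the carton

TASK

Sort the leather heel blocks lying on the right of the bench: put every spoiled one (corner broken off, or too short) into the low plywood reject crate, and lay all the sound ones in the tipping pan while it is level. When they are all in, lift the pan's handle to tip it to 45 degrees, stopping there and going no further than 50, hold it two seconds while the heels slide into the carton, then bring the pan back down level and let go. Leave the tins, jar and tools where they are.

Things in the scene. Friction and masses are not known exactly. Their poses are not given: they have to be found in the camera images.
- heel1: brown stacked-leather shoe heel block, D-shaped from above: 65 mm along its x, 50 mm wide along its y, 30 mm tall; flat front face at x = -32.5 mm, sides straight and parallel from there to x = +7.5 mm, then a round back (radius 25 mm about x = +7.5 mm) ending at x = +32.5 mm. Origin: centre of its underside, z up. About 0.085 kg. Sound: complete outline. May be absent.
- heel2: sound heel block, the same as heel1. May be absent.
- heel3: sound heel block, the same as heel1. May be absent.
- heel4: sound heel block, the same as heel1. May be absent.
- heel5: sound heel block, the same as heel1. May be absent.
- heel6: sound heel block, the same as heel1. May be absent.
- chip1: spoiled heel block: like heel1 in size and origin (50 mm wide, 30 mm tall) but with one front corner broken off: nothing is left where x is below -6.5 mm and y above -1 mm, so beside the notch the full 50 mm width remains from x = -6.5 mm to +7.5 mm (then the round back). About 0.07 kg. To be culled. May be absent.
- chip2: spoiled heel block, too short: the same round back, 50 mm width and 30 mm height as heel1, but its front is missing: it reaches only from x = -10.5 mm to x = +32.5 mm (43 mm long), straight sides from x = -10.5 mm to +7.5 mm. Origin as heel1 (the front face would be at x = -32.5 mm if complete). About 0.06 kg. To be culled. May be absent.
- pan (a joint): tilt of the open aluminium tipping pan on its grey stand, rad: 0 = level (resting on its stop), grows as the handle end is lifted, hard stop at 1.4; 45 degrees = 0.785 rad. The pan weighs 0.5 kg. Stiff hinge (1.1 N m): the empty pan stays where it is left, a full one may sink slowly; lifting takes up to 10 N. A scale on its far side has a long mark at 45 degrees.
- pan_in (a point): centre of the pan's inner floor; tilts with the pan. x across the pan, y towards the open pouring end, z up out of the pan. Inner floor 170 mm (x) by 285 mm (y), walls 35 mm above the floor, 5 mm thick, on three sides; the +y end is open, without lip. When level the floor is 105 mm above the bench.
- pan_handle (a point): middle of the pan's handle: a round bar 14 mm thick along the pan's x, at y = -197.5 mm and z = +27 mm from pan_in (132 mm above the bench when level), free for 128 mm along x between its two arms; gap of 43 mm between the bar and the pan's rear wall, nothing above it.
- pan_hinge (a point): middle of the pan's hinge line, on the stand, fixed, 100 mm above the bench; axes of the stand (x along the hinge line, y towards the carton). The handle circles about this line in a radius of 312 mm, starting on its -y side and going up.
- carton: open cardboard carton, fixed, 250 by 250 mm outside and 75 mm tall, wall and floor 5 mm; stands under the pan's pouring end. Origin: centre of its underside; axes along its sides.
- crate: open plywood reject crate, fixed, 130 mm (x) by 200 mm (y) outside, 50 mm tall, wall and floor 5 mm, between the robot and the pan. Origin: centre of its underside; axes along its sides.
- tin: bystander among the heel blocks: round flat metal polish tin, 68 mm in diameter, 22 mm tall. Origin: centre of its underside.
- tin_tall: bystander: round aluminium tin, 70 mm in diameter, 30 mm tall. Origin: centre of its underside.
- cream_jar: bystander: amber glass jar with black cap, 76 mm in diameter, 75 mm tall. Origin: centre of its underside.
- hammer: bystander: hammer lying on the bench, right of the heel blocks. Origin: about its middle, underside.
- brush: bystander: brush lying on the bench at the left. Origin: about its middle, underside.
- awl: bystander: awl with a thick handle lying on the bench between the robot and the heel blocks. Origin: about its middle, underside.
Things that resemble listed ones, but are neither listed nor needed, are in the scene too. Leave any turquoise or yellow look-alike of the heel2 alone.

How it is judged:
By the outcome, as a careful person would: the job done as asked, in the order asked, and still so for the second after the job is handed in, with the robot touching nothing.
Of heel1, heel2, heel3, heel4, heel5, heel6 only 4 to 6 are there at a start; the rules pass over those that are not, and their reading is None.
Of chip1, chip2 only 1 to 2 are there at a start; the rules pass over those that are not, and their reading is None.
At some moment in a run one of heel1, heel2, heel3, heel4, heel5, heel6, chip1, chip2 may be knocked a few centimetres aside while the robot is not near it.
Once in a run the grip may slacken for a moment while it holds something.
It also fails if it takes over 210 s, if anything falls off the work surface, if the arm or the gripper's body presses on something with over 40 N, if the wrist force passes 120 N, or if a joint passes its speed limit or range.

ROBOT

A 6-joint arm with a two-finger parallel gripper is mounted at the origin on the work surface. World frame = base frame: x ahead of the robot, y to its left, z up, the work surface at z = 0. Lengths are in mm, angles in rad, forces in N, time in s.
With the tool pointing down it reaches from about 400 to 925 mm from the base axis. Payload 3.4 kg.
Tool frame: the origin (TCP) lies between the finger pads; the fingertips stand 25 mm ahead of it and the grasp point (between the pads) lies 6 mm ahead of it (env.tips_ahead is the distance from the TCP to the fingertips, in mm); z points along the fingers, y is the line along which they close (so a half turn about z gives the same grasp; the last joint's range is limited). The gripper opens to 85 mm and grips with 20 to 120 N. Pads are 22 mm wide; open, the fingers measure 114 mm over their backs; the gripper's body (76 mm by 85 mm) begins 54 mm behind the grasp point. The pads swing forward as they close: fully open they stand 13 mm farther back than shut.
Start: joints at [1.097, 0.307, 1.506, -0, 1.328, -0.073], TCP at [223.833, 529.651, 256.305] pointing down, gripper open.
Joint ranges: [-3.12, 3.12], [-1.05, 2.28], [0.14, 2.33], [-1.42, 4.57], [0.1, 2.73], [-2.68, 2.68]. Speed limits (rad/s): [2.57, 2.57, 3.14, 3.14, 3.14, 3.14].

INTERFACE

Orientations are given as a unit quaternion [x, y, z, w].
In Python, from workcell import env, read_camera, order, spotter gives the robot as it stands.
- The arm moves only by the tool arm_command, never from a script. Its argument "motion" is a list of rows, each a list of 7 numbers: the shift along the tool's x, y, z in mm, then the turn, a rotation vector about the tool's x, y, z in rad, then the closure, from 0 (fully open) to 1 (shut). In form: [[dx, dy, dz, rx, ry, rz, jaw], ...]. A call has 1 to 5 rows; each row is the pose to reach, as a shift and turn from the pose commanded when the call began, along the tool's axes at that moment; what a row does not reach only later rows make up. A row lasts 1/10 s, in which the tool goes at most 50 mm and 8.59 degrees, less where a joint would pass 70% of its speed; a pose out of reach is approached as far as the arm can. A call with a gripper value outside its range is refused whole. The fingers move at their own pace and stop on an object; "force" is the grip in N (left out, the last holds). Time passes only in rows, so rows that repeat a pose let the fingers close. It gives the time, the measured TCP pose, the force, the opening and the grip force at its end, in the units of the state.
- env.state(): the state, without advancing time (a new reading comes with each control period).
- read_camera(name): name is "scene" or "top"; returns a dict with "color" (480x640x3 uint8, red, green, blue), "camera_matrix" (3x3 intrinsics, pixels), "xyz" and "rotation" of the camera in the world. Camera axes: x right, y down, z forward; pixel columns grow to the right and rows downward; lengths in mm; the calibration is good to about 2 mm. A picture is of the moment at which its call begins. There is no depth.
- order.finish_job(): hands the job in; it is judged then, once.
Trained networks look in a picture, given as the dict that the camera call returned (one of the last four; its "shot" number tells which), for a name from the list of things; names that differ only in an ending like _2 or _b are one class to them, and where a whole thing is asked for, a point or a joint stands for the part that bears it (a point fixed in the world has none). Each returns a list of dicts, best first, with "p" (0 to 1); they miss things now and then, are a little off and sometimes report something else, mostly with a low value. They report only what shows in the picture. A call takes as long as a camera call. They do not tell look-alikes from the thing itself.
- spotter.look_for(target, picture): "xy" ([column, row] as shares, 0 to 1, of the picture: columns of its width, rows of its height, amid what is visible of it).
- spotter.landmark_of(target, picture): "xy" ([column, row] as shares, 0 to 1, of the picture: columns of its width, rows of its height: a listed point, or the origin of a listed thing).
The state is a dict: "clock": time; "joints": joint angles; "qd": joint speeds; "joint_efforts": joint torques, N m; "tool_pos": TCP position; "tcp_rot": TCP orientation; "wrist_force": force on the tool from outside, world axes, zero at the start; "moment": the same for the moment, N m; "finger_gap": opening from 0.0 (shut) to 1.0 (fully open); "gripper_force": force on a finger pad.
Only numpy, scipy, OpenCV 4.12 (cv2) and the standard library are available. Lean on these libraries where they do the work, as an engineer would, in place of code of your own. Each camera call takes 0.05 s, during which the arm holds its last target. There are 200 camera calls.

## Working session

There is one attempt and no reset: what is moved stays moved. The work goes in short steps, Python scripts to look and compute and a tool call to move; the robot and the scene stay as the last step left them, time stands still between calls to the robot, and variables do not carry over. Pictures are saved under pics/ and viewed, at most 14 in all, crops included, and the job is handed in when it is done.

Besides the shell and the picture viewer there is one more tool, called after "Request:" by a JSON object that holds its "op" and its "data". arm_command: Moves the arm, as the interface text tells. Its arguments: {"type":"object","properties":{"motion":{"type":"array","items":{"type":"array","items":{"type":"number"}}},"force":{"type":"number"}},"required":["motion"]}

```bash
ls; mkdir -p pics
python3 - <<'E'
from workcell import env, read_camera, order, spotter
import cv2
print(env.state())
for n in("scene","top"):
    p=read_camera(n); cv2.imwrite(f"pics/{n}0.png",p["color"][:,:,::-1]); print(n,p["camera_matrix"],p["xyz"],p["rotation"])
    for t in ["heel1","chip1","chip2","pan_in","pan_handle","pan_hinge","carton","crate","tin","tin_tall","cream_jar","awl","hammer","brush"]:
        print(t,[(round(d["xy"][0]*640),round(d["xy"][1]*480),round(d["p"],2)) for d in spotter.landmark_of(t,p)])
E
```

```text
pics
{'clock': 0.0, 'joints': array([ 1.09751976e+00,  3.07534600e-01,  1.50765772e+00,  3.81337846e-05,
        1.32839339e+00, -7.34737792e-02]), 'qd': array([-2.44203560e-03,  1.29878465e-03, -4.38876301e-05, -3.04288054e-04,
       -1.74883472e-03, -3.19957841e-04]), 'joint_efforts': array([ 2.10255959e-03, -4.57547700e+01, -2.51920527e+01, -1.63122259e-04,
        1.29656334e-02,  1.34214483e-05]), 'tool_pos': array([223.51647792, 529.08634681, 255.40888839]), 'tcp_rot': array([ 1.98577094e-01,  9.80084764e-01, -9.54528940e-04, -2.86863933e-04]), 'wrist_force': array([-0.71836059, -0.26654609, -0.2776551 ]), 'moment': array([ 0.01665917,  0.03760786, -0.0231906 ]), 'gripper_force': 0.0, 'finger_gap': 1.0002010567583024}
scene [[490.7513688    0.         308.29221094]
 [  0.         490.7513688  241.29883802]
 [  0.           0.           1.        ]] [ 995.55135433  599.71621645 1248.06739453] [ 0.27919916  0.91042618 -0.29138043 -0.09093645]
heel1 [(271, 198, 0.86), (268, 231, 0.81), (201, 275, 0.71), (259, 178, 0.6), (316, 208, 0.59), (336, 233, 0.55)]
chip1 [(299, 189, 0.77)]
[... 404 characters left out ...]

top [[509.6496724    0.         323.03610935]
 [  0.         509.6496724  243.49451026]
 [  0.           0.           1.        ]] [ 278.48140273  -59.69925459 1467.22292014] [-0.69208702  0.71376706 -0.07792246  0.07402861]
heel1 [(415, 276, 0.91), (378, 254, 0.88), (336, 310, 0.88), (383, 313, 0.83), (448, 276, 0.78), (363, 172, 0.66)]
chip1 [(416, 310, 0.69), (180, 301, 0.16)]
chip2 [(416, 310, 0.69), (180, 301, 0.16)]
pan_in [(263, 223, 0.71)]
pan_handle [(337, 212, 0.81)]
pan_hinge [(222, 222, 0.94)]
carton [(188, 238, 0.56)]
crate [(279, 306, 0.78)]
tin [(452, 308, 0.98)]
tin_tall [(181, 302, 0.79)]
cream_jar [(366, 209, 0.79)]
awl [(421, 352, 0.81)]
hammer [(510, 293, 0.65)]
brush []
```

Run:
```python
import cv2,numpy as np
a=cv2.imread("pics/top0.png"); 
cv2.imwrite("pics/top0c.png",cv2.resize(a[150:380,140:540],(800,460),interpolation=cv2.INTER_CUBIC))
b=cv2.imread("pics/scene0.png")
cv2.imwrite("pics/scene0c.png",cv2.resize(b[120:420,170:520],(700,600),interpolation=cv2.INTER_CUBIC))
```

```text
(no output)
```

View pics/top0c.png

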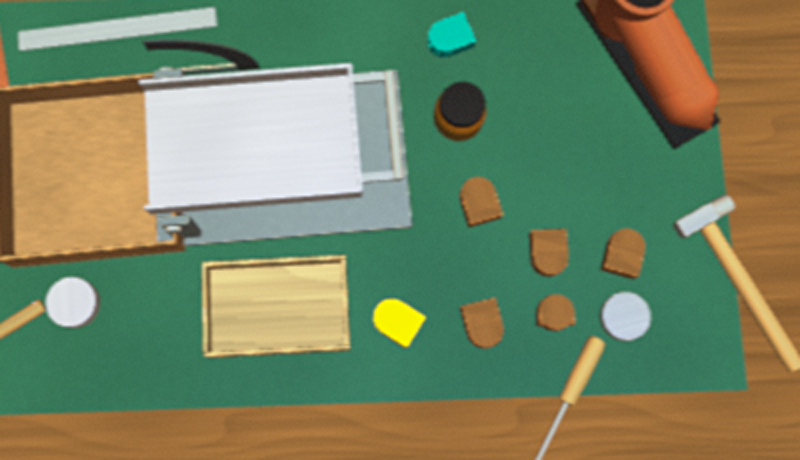

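View pics/scene0c.png

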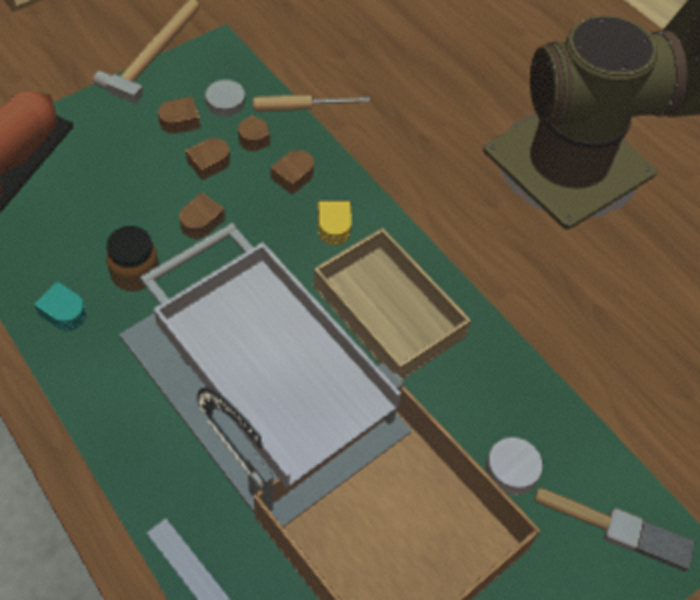

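The top crop shows five brown blocks. Four have a full D outline, at crop (481,201), (549,251), (624,253) and (483,322). One is short (chip2), at (556,313). Things that could be mistaken for heels are the turquoise block at (452,34), the yellow one at (400,322), and the flat tins at (626,316) and (70,302); I'll leave all of these. Next I'll fit the D outlines to measure poses.

```bash
cat > h.py <<'E'
from workcell import env, read_camera, order, spotter
import cv2,numpy as np
from scipy.spatial.transform import Rotation as R
from scipy.optimize import minimize
def proj(p,P):
    P=np.atleast_2d(P).astype(float); c=R.from_quat(p["rotation"]).inv().apply(P-p["xyz"])
    u=c@p["camera_matrix"].T; return u[:,:2]/u[:,2:]
def ray(p,uv,z):
    d=R.from_quat(p["rotation"]).apply(np.linalg.inv(p["camera_matrix"])@[uv[0],uv[1],1.])
    return p["xyz"]+d*(z-p["xyz"][2])/d[2]
def outline(x0):
    t=np.linspace(-np.pi/2,np.pi/2,25); return np.r_[[[x0,-25]],np.c_[7.5+25*np.cos(t),25*np.sin(t)],[[x0,25]]]
def place(o,x,y,a,z): c,s=np.cos(a),np.sin(a); return np.c_[o@np.array([[c,s],[-s,c]])+[x,y],np.full(len(o),z)]
def brown(p):
    h=cv2.cvtColor(p["color"],cv2.COLOR_RGB2HSV).astype(int)
    return ((h[...,0]<20)&(h[...,1]>110)&(h[...,2]<185)).astype(np.uint8)
S=4
def fit(p,uv,x0=-32.5,z=0,r=22):
    "fit D block silhouette near pixel uv; returns x,y,yaw,iou"
    u,v=int(uv[0])-r,int(uv[1])-r
    m=brown(p)[v:v+2*r,u:u+2*r]; n,l,st,ce=cv2.connectedComponentsWithStats(m)
    k=min(range(1,n),key=lambda i:np.hypot(*(ce[i]-r))-(st[i,4]>60)*100)
    M=cv2.resize((l==k).astype(np.float32),None,fx=S,fy=S,interpolation=cv2.INTER_LINEAR)>.5
    o=outline(x0)
    def cost(q):
        pts=np.r_[proj(p,place(o,*q[:2],q[2],z)),proj(p,place(o,*q[:2],q[2],z+30))]
        h=cv2.convexHull(((pts-[u,v]+.5)*S-.5).astype(np.float32))
        T=np.zeros(M.shape,np.uint8); cv2.fillConvexPoly(T,np.round(h*16).astype(np.int32),1,shift=4); T=T>0
        return 1-(T&M).sum()/(T|M).sum()
    c0=ray(p,ce[k]+[u,v],z+15); best=None
    for a in np.arange(0,2*np.pi,np.pi/6):
        off=np.array([np.cos(a),np.sin(a)])*(11 if x0>-20 else 1.5)
        s0=np.array([c0[0]-off[0],c0[1]-off[1],a])
        b=minimize(cost,s0,method="Nelder-Mead",options=dict(initial_simplex=s0+np.r_[[np.zeros(3)],np.diag([8,8,.3])],maxiter=150))
        if best is None or b.fun<best.fun: best=b
    return *best.x[:2].round(1),round((best.x[2]+np.pi)%(2*np.pi)-np.pi,3),round(1-best.fun,3)
E
python3 - <<'E'
from h import *
t=read_camera("top"); s=read_camera("scene")
for n,uv in dict(A=(363,172+78),A2=(380,250),B=(415,276),C=(452,276),D=(382,311)).items():
    if n=="A":continue
    q=fit(t,uv); w=proj(s,[q[0],q[1],15])[0]; print(n,q,"scene",fit(s,w))
q=fit(t,(418,306),-10.5); print("chip as short",q,fit(s,proj(s,[q[0]+10*np.cos(q[2]),q[1]+10*np.sin(q[2]),15])[0],-10.5),"as full",fit(t,(418,306)))
for n,uvT,uvS,z in [("pan_in",(263,223),(307,299),105),("handle",(337,212),(266,246),132),("hinge",(222,222),(337,332),100),("crate",(279,306),(362,277),0),("carton",(188,238),(369,385),0),("tin",(452,308),(283,170),0),("jar",(366,209),(237,256),0),("awl",(421,352),(326,177),0),("base",None,None,0)]:
    if uvT: print(n,ray(t,uvT,z).round(),ray(s,uvS,z).round())
# crate corners by hand (top crop px/2+offset): rim z=50
for c in [(204,264),(346,257),(350,348),(206,355)]: print("crate rim",ray(t,(140+c[0]/2,150+c[1]/2),50).round())
for c in [(143,82),(352,66),(362,194),(150,210)]: print("pan rim",ray(t,(140+c[0]/2,150+c[1]/2),140).round())
for c in [(394,72),(400,178)]: print("bar",ray(t,(140+c[0]/2,150+c[1]/2),132).round())
E
```

```text
A2 (np.float64(572.9), np.float64(-234.5), np.float64(0.27), np.float64(0.871)) scene (np.float64(559.5), np.float64(-245.3), np.float64(-2.546), np.float64(0.644))
B (np.float64(491.3), np.float64(-331.2), np.float64(3.112), np.float64(0.883)) scene (np.float64(493.5), np.float64(-333.6), np.float64(2.88), np.float64(0.743))
C (np.float64(490.7), np.float64(-440.1), np.float64(-0.361), np.float64(0.865)) scene (np.float64(487.0), np.float64(-444.7), np.float64(-0.482), np.float64(0.792))
D (np.float64(392.4), np.float64(-231.5), np.float64(-2.908), np.float64(0.899)) scene (np.float64(390.8), np.float64(-236.7), np.float64(-2.819), np.float64(0.754))
chip as short (np.float64(396.4), np.float64(-332.7), np.float64(-0.047), np.float64(0.871)) (np.float64(394.6), np.float64(-333.3), np.float64(-0.453), np.float64(0.789)) as full (np.float64(405.4), np.float64(-333.3), np.float64(2.02), np.float64(0.62))
pan_in [639.  92. 105.] [642.  79. 105.]
handle [ 657. -112.  132.] [ 652. -111.  132.]
hinge [647. 206. 100.] [631. 198. 100.]
crate [420.  59.   0.] [433.  61.   0.]
carton [628. 325.   0.] [618. 330.   0.]
tin [ 399. -437.    0.] [ 394. -438.    0.]
jar [ 701. -205.   -0.] [ 704. -213.    0.]
awl [ 278. -339.    0.] [ 288. -328.    0.]
crate rim [485. 158.  50.]
crate rim [489. -41.  50.]
crate rim [362. -43.  50.]
crate rim [359. 155.  50.]
pan rim [724. 228. 140.]
pan rim [739. -58. 140.]
pan rim [559. -66. 140.]
pan rim [546. 216. 140.]
bar [ 731. -115.  132.]
bar [ 581. -118.  132.]
```

Request:
{"op": "arm_command", "data": {"motion": [[-35,-14,0,0,0,-0.08,0],[-70,-28,0,0,0,-0.16,0],[-105,-42,0,0,0,-0.24,0],[-140,-56,0,0,0,-0.32,0],[-175,-70,0,0,0,-0.4,0]]}}

```text
clock: 2.1
tool_pos: [358.7, 396.0, 256.4]
tcp_rot: [-0.002, 1.0, 0.0, 0.0]
wrist_force: [-0.1, -0.3, -0.0]
finger_gap: 1.0
gripper_force: 0.0
```

Request:
{"op": "arm_command", "data": {"motion": [[-26,-36,0,0,0,0,0],[-52,-72,0,0,0,0,0],[-78,-108,0,0,0,0,0],[-104,-144,0,0,0,0,0],[-130,-180,0,0,0,0,0]]}}

```text
clock: 2.6
tool_pos: [488.7, 215.5, 256.5]
tcp_rot: [-0.0, 1.0, 0.0, 0.0]
wrist_force: [-0.4, 0.2, -0.1]
finger_gap: 0.998
gripper_force: 0.0
```

Request:
{"op": "arm_command", "data": {"motion": [[-10,-43,0,0,0,0,0],[-20,-86,0,0,0,0,0],[-30,-129,0,0,0,0,0],[-40,-172,0,0,0,0,0],[-50,-215,0,0,0,0,0]]}}

```text
clock: 3.1
tool_pos: [538.1, 0.3, 256.5]
tcp_rot: [-0.0, 1.0, 0.0, 0.0]
wrist_force: [0.7, -0.3, 0.6]
finger_gap: 1.001
gripper_force: 0.0
```

```bash
cat >> h.py <<'E'
def status():
    s=env.state(); x=R.from_quat(s["tcp_rot"]).as_matrix()
    print("t",round(s["clock"],2),"tcp",s["tool_pos"].round(1),"tooly deg",np.degrees(np.arctan2(x[1,1],x[0,1])).round(2),"tool z",x[:,2].round(3),"q",s["joints"].round(2),"F",s["wrist_force"].round(1),"gap",round(s["finger_gap"],3),round(s["gripper_force"],1))
def heels(p,chip=None):
    "all brown heel silhouettes right of pan: candidates from network, fitted"
    for t in ("heel1","chip1"):
      for d in spotter.look_for(t,p):
        uv=np.array(d["xy"])*[640,480]; w=ray(p,uv,15)
        if w[1]>-150 or d["p"]<.3: continue
        f=fit(p,uv); g=fit(p,uv,-10.5)
        print(t,uv.round(),round(d["p"],2),"full",*f,"| short",*g, "| gripaxis deg",round((np.degrees((f if f[3]>g[3] else g)[2])+90)%180,1))
E
python3 - <<'E'
from h import *
status(); t=read_camera("top"); cv2.imwrite("pics/top1.png",t["color"][:,:,::-1]); heels(t)
E
```

```text
t 3.1 tcp [5.381e+02 3.000e-01 2.565e+02] tooly deg 90.01 tool z [ 0.001  0.    -1.   ] q [-0.08  0.26  1.58  0.    1.3  -1.65] F [ 0.7 -0.3  0.6] gap 1.001 0.0
heel1 [382. 311.] 0.92 full 392.4 -231.3 -2.91 0.894 | short 394.0 -221.7 -1.322 0.726 | gripaxis deg 103.3
heel1 [416. 275.] 0.88 full 491.3 -331.4 3.076 0.879 | short 497.2 -342.2 1.496 0.745 | gripaxis deg 86.2Traceback (most recent call last):
  File "<stdin>", line 2, in <module>
  File "h.py", line 46, in heels
    f=fit(p,uv); g=fit(p,uv,-10.5)
  File "h.py", line 22, in fit
    k=min(range(1,n),key=lambda i:np.hypot(*(ce[i]-r))-(st[i,4]>60)*100)
ValueError: min() iterable argument is empty
```

```bash
sed -i 's/if w\[1\]>-150 or d\["p"\]<.3: continue/if w[1]>-150 or d["p"]<.3 or brown(p)[int(uv[1])-3:int(uv[1])+4,int(uv[0])-3:int(uv[0])+4].sum()<20: continue/' h.py
python3 - <<'E'
from h import *
t=read_camera("top"); heels(t)
h=cv2.cvtColor(t["color"],cv2.COLOR_RGB2HSV); print(h[251:254,376:385].tolist()[0])
a=cv2.resize(t["color"][230:330,340:480,::-1],None,fx=5,fy=5,interpolation=cv2.INTER_CUBIC)
m=cv2.resize(brown(t)[230:330,340:480],None,fx=5,fy=5,interpolation=cv2.INTER_NEAREST)
c,_=cv2.findContours(m,0,1); cv2.drawContours(a,c,-1,(255,255,0),1); cv2.imwrite("pics/chk.png",a)
E
```

```text
heel1 [382. 312.] 0.94 full 392.6 -231.5 -2.93 0.896 | short 395.2 -221.0 -1.338 0.728 | gripaxis deg 102.1
heel1 [452. 275.] 0.9 full 489.9 -440.7 -0.394 0.861 | short 483.7 -448.7 1.298 0.774 | gripaxis deg 67.4
heel1 [378. 251.] 0.88 full 572.2 -234.2 0.239 0.87 | short 565.7 -227.3 -1.353 0.753 | gripaxis deg 103.7
heel1 [414. 272.] 0.72 full 492.0 -330.8 3.075 0.883 | short 497.1 -342.2 1.495 0.749 | gripaxis deg 86.2
chip1 [418. 305.] 0.73 full 404.5 -329.8 1.951 0.616 | short 396.5 -332.6 -0.048 0.869 | gripaxis deg 87.2
[[15, 156, 168], [15, 156, 170], [16, 158, 173], [15, 158, 176], [15, 158, 178], [15, 154, 177], [15, 160, 177], [15, 160, 179], [15, 159, 175]]
```

View pics/chk.png

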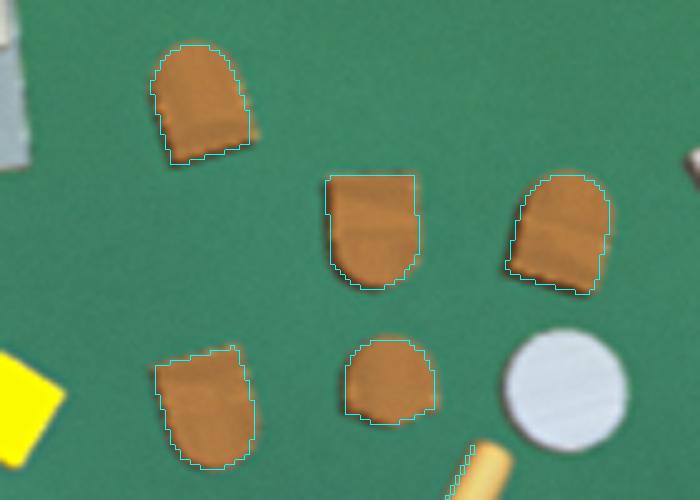

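The outlines match the blocks: four complete Ds, and the short one is at crop (390,380), which is world (396,-333). I'll grasp that one first.

Request:
{"op": "arm_command", "data": {"motion": [[14,-33,14,0,0,0,0.15],[28,-67,27,0,0,0,0.15],[42,-100,41,0,0,0,0.15],[56,-134,54,0,0,0,0.15],[70,-167,68,0,0,0,0.15]]}}

```text
clock: 3.85
tool_pos: [467.6, -164.2, 188.1]
tcp_rot: [-0.002, 1.0, 0.0, 0.0]
wrist_force: [0.8, -0.0, 0.3]
finger_gap: 0.85
gripper_force: 0.0
```

Request:
{"op": "arm_command", "data": {"motion": [[14,-33,14,0,0,0,0.15],[28,-67,27,0,0,0,0.15],[42,-100,41,0,0,0,0.15],[56,-134,54,0,0,0,0.15],[70,-168,68,0,0,0,0.15]]}}

```text
clock: 4.35
tool_pos: [398.4, -332.6, 120.1]
tcp_rot: [-0.001, 1.0, 0.0, 0.0]
wrist_force: [-0.8, -0.3, -0.0]
finger_gap: 0.848
gripper_force: 0.0
```

Request:
{"op": "arm_command", "data": {"motion": [[0,0,19,0,0,0,0.15],[0,0,38,0,0,0,0.15],[0,0,57,0,0,0,0.15],[0,0,76,0,0,0,0.15],[0,0,94,0,0,0,0.15]]}}

```text
clock: 4.85
tool_pos: [399.0, -331.4, 25.7]
tcp_rot: [-0.001, 1.0, 0.0, 0.0]
wrist_force: [-0.7, 0.0, 0.4]
finger_gap: 0.851
gripper_force: 0.0
```

Request:
{"op": "arm_command", "data": {"motion": [[0,0,0,0,0,0,0.8],[0,0,0,0,0,0,0.8],[0,0,0,0,0,0,0.8],[0,0,0,0,0,0,0.8],[0,0,0,0,0,0,0.8]], "force": 50}}

```text
clock: 5.35
tool_pos: [398.4, -333.2, 27.1]
tcp_rot: [-0.0, 1.0, -0.001, 0.001]
wrist_force: [0.3, -0.0, -0.4]
finger_gap: 0.579
gripper_force: 52.6
```

Request:
{"op": "arm_command", "data": {"motion": [[0,0,0,0,0,0,0.8],[0,0,0,0,0,0,0.8]]}}

```text
clock: 5.55
tool_pos: [398.0, -333.1, 26.6]
tcp_rot: [0.0, 1.0, -0.0, 0.0]
wrist_force: [-0.4, -0.2, -0.5]
finger_gap: 0.577
gripper_force: 52.6
```

Request:
{"op": "arm_command", "data": {"motion": [[0,0,-20,0,0,0,0.8],[0,0,-40,0,0,0,0.8],[0,0,-62,0,0,0,0.8],[0,0,-83,0,0,0,0.8],[0,0,-104,0,0,0,0.8]]}}

```text
clock: 6.05
tool_pos: [397.6, -332.8, 131.2]
tcp_rot: [0.0, 1.0, 0.0, -0.0]
wrist_force: [0.3, -0.8, 0.0]
finger_gap: 0.577
gripper_force: 52.6
```

Request:
{"op": "arm_command", "data": {"motion": [[-2,38,0,0,0,0,0.8],[-4,76,0,0,0,0,0.8],[-6,114,0,0,0,0,0.8],[-8,152,0,0,0,0,0.8],[-10,190,0,0,0,0,0.8]]}}

```text
clock: 6.55
tool_pos: [407.6, -141.6, 130.4]
tcp_rot: [0.0, 1.0, -0.0, 0.0]
wrist_force: [0.0, -0.3, -1.1]
finger_gap: 0.578
gripper_force: 52.9
```

Request:
{"op": "arm_command", "data": {"motion": [[-2,38,0,0,0,0,0.8],[-4,76,0,0,0,0,0.8],[-6,114,0,0,0,0,0.8],[-8,152,0,0,0,0,0.8],[-10,190,0,0,0,0,0.8]]}}

```text
clock: 7.05
tool_pos: [417.7, 48.5, 130.5]
tcp_rot: [0.0, 1.0, -0.0, 0.0]
wrist_force: [0.6, 0.2, -0.5]
finger_gap: 0.577
gripper_force: 52.9
```

Request:
{"op": "arm_command", "data": {"motion": [[0,0,20,0,0,0,0.8],[0,0,40,0,0,0,0.8],[0,0,60,0,0,0,0.8],[0,0,80,0,0,0,0.8],[0,0,96,0,0,0,0.8]]}}

```text
clock: 7.55
tool_pos: [417.7, 47.1, 33.5]
tcp_rot: [-0.0, 1.0, -0.0, -0.0]
wrist_force: [-0.8, -0.4, -1.2]
finger_gap: 0.574
gripper_force: 52.9
```

Request:
{"op": "arm_command", "data": {"motion": [[0,0,0,0,0,0,0.8],[0,0,0,0,0,0,0.25],[0,0,0,0,0,0,0.25],[0,0,0,0,0,0,0.25],[0,0,0,0,0,0,0.25]]}}

```text
clock: 8.05
tool_pos: [418.5, 47.0, 35.0]
tcp_rot: [-0.0, 1.0, -0.0, 0.001]
wrist_force: [-0.6, -0.5, -0.7]
finger_gap: 0.75
gripper_force: 0.0
```

Request:
{"op": "arm_command", "data": {"motion": [[0,0,-30,0,0,0,0.25],[0,0,-60,0,0,0,0.25],[0,0,-90,0,0,0,0.25],[0,0,-120,0,0,0,0.25],[0,0,-150,0,0,0,0.15]]}}

```text
clock: 8.55
tool_pos: [417.5, 47.1, 186.0]
tcp_rot: [-0.0, 1.0, -0.0, 0.0]
wrist_force: [0.4, 0.3, -0.3]
finger_gap: 0.844
gripper_force: 0.0
```

Run:
```python
from h import *
status(); t=read_camera("top"); heels(t)
s=read_camera("scene"); cv2.imwrite("pics/s2.png",cv2.resize(s["color"][120:420,170:520,::-1],(700,600)))
```

```text
t 8.55 tcp [417.5  47.1 186. ] tooly deg 90.01 tool z [ 0.001 -0.    -1.   ] q [ 0.01  0.17  1.91 -0.    1.06 -1.56] F [ 0.4  0.3 -0.3] gap 0.844 0.0
heel1 [385. 311.] 0.91 full 392.4 -231.3 -2.911 0.896 | short 393.7 -221.0 -1.301 0.728 | gripaxis deg 103.2
heel1 [449. 278.] 0.83 full 490.7 -440.1 -0.361 0.865 | short 483.1 -448.8 1.305 0.769 | gripaxis deg 69.3
heel1 [413. 275.] 0.78 full 492.0 -332.0 3.108 0.882 | short 497.0 -342.2 1.496 0.751 | gripaxis deg 88.1
heel1 [381. 249.] 0.75 full 571.9 -234.9 0.21 0.875 | short 565.1 -226.4 -1.319 0.749 | gripaxis deg 102.0
```

View pics/s2.png

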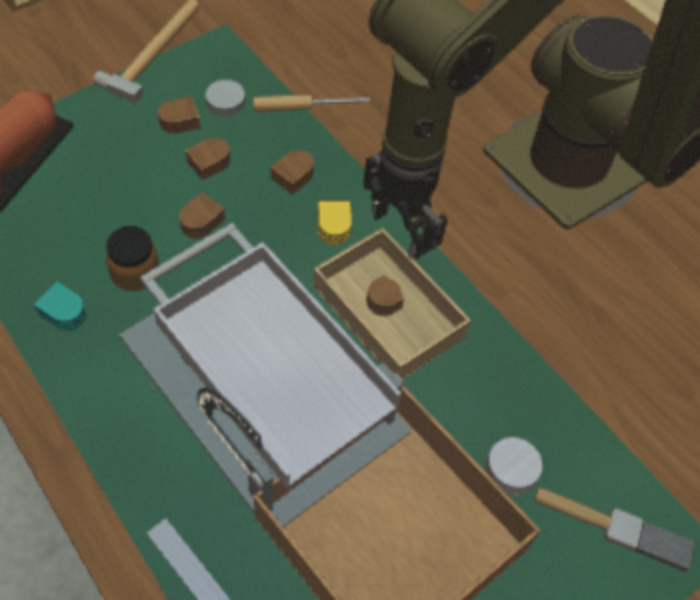

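chip2 is in the crate, at crop (385,293), and no heel has moved. Next is the near-left heel D, at (392,-231) with grip axis 103°.

Request:
{"op": "arm_command", "data": {"motion": [[2,-28,6,0,0,0,0.15],[4,-56,13,0,0,0,0.15],[7,-83,19,0,0,0,0.15],[9,-111,26,0,0,0,0.15],[11,-139,32,0,0,0,0.15]]}}

```text
clock: 9.25
tool_pos: [405.3, -92.5, 150.6]
tcp_rot: [-0.0, 1.0, 0.001, -0.002]
wrist_force: [1.4, 0.2, -0.7]
finger_gap: 0.847
gripper_force: 0.0
```

Request:
{"op": "arm_command", "data": {"motion": [[2,-28,6,0,0,-0.05,0.15],[4,-56,13,0,0,-0.1,0.15],[7,-83,19,0,0,-0.15,0.15],[9,-111,26,0,0,-0.19,0.15],[11,-138,32,0,0,-0.23,0.15]]}}

```text
clock: 9.75
tool_pos: [394.4, -230.3, 118.4]
tcp_rot: [-0.116, 0.993, 0.001, -0.001]
wrist_force: [0.3, -0.3, 0.9]
finger_gap: 0.854
gripper_force: 0.0
```

Request:
{"op": "arm_command", "data": {"motion": [[0,0,19,0,0,0,0.15],[0,0,38,0,0,0,0.15],[0,0,57,0,0,0,0.15],[0,0,76,0,0,0,0.15],[0,0,94,0,0,0,0.15]]}}

```text
clock: 10.25
tool_pos: [394.5, -229.0, 24.2]
tcp_rot: [-0.115, 0.993, 0.001, -0.001]
wrist_force: [-0.0, -0.2, -0.1]
finger_gap: 0.85
gripper_force: 0.0
```

Request:
{"op": "arm_command", "data": {"motion": [[0,0,0,0,0,0,0.8],[0,0,0,0,0,0,0.8],[0,0,0,0,0,0,0.8],[0,0,0,0,0,0,0.8],[0,0,0,0,0,0,0.8]]}}

```text
clock: 10.75
tool_pos: [396.4, -230.2, 27.0]
tcp_rot: [-0.115, 0.993, -0.001, 0.001]
wrist_force: [0.6, 0.7, 0.5]
finger_gap: 0.579
gripper_force: 52.5
```

Request:
{"op": "arm_command", "data": {"motion": [[0,0,-35,0,0,0.05,0.8],[0,0,-70,0,0,0.1,0.8],[0,0,-105,0,0,0.15,0.8],[0,0,-140,0,0,0.19,0.8],[0,0,-174,0,0,0.23,0.8]]}}

```text
clock: 11.25
tool_pos: [395.6, -229.7, 202.4]
tcp_rot: [0.001, 1.0, -0.0, 0.0]
wrist_force: [0.0, -1.0, -0.8]
finger_gap: 0.574
gripper_force: 52.4
```

Request:
{"op": "arm_command", "data": {"motion": [[-23,30,0,0,0,0,0.8],[-46,60,0,0,0,0,0.8],[-70,91,0,0,0,0,0.8],[-93,121,0,0,0,0,0.8]]}}

```text
clock: 11.65
tool_pos: [489.5, -107.7, 201.1]
tcp_rot: [0.0, 1.0, -0.0, 0.001]
wrist_force: [0.3, -1.5, -0.7]
finger_gap: 0.576
gripper_force: 52.8
```

Request:
{"op": "arm_command", "data": {"motion": [[-23,30,0,0,0,0,0.8],[-46,60,0,0,0,0,0.8],[-70,91,0,0,0,0,0.8],[-93,121,0,0,0,0,0.8]]}}

```text
clock: 12.05
tool_pos: [582.5, 13.6, 200.8]
tcp_rot: [-0.0, 1.0, -0.0, 0.0]
wrist_force: [0.7, -0.7, -1.2]
finger_gap: 0.57
gripper_force: 52.8
```

Request:
{"op": "arm_command", "data": {"motion": [[-23,30,0,0,0,0,0.8],[-46,60,0,0,0,0,0.8],[-70,91,0,0,0,0,0.8],[-93,121,0,0,0,0,0.8]]}}

```text
clock: 12.45
tool_pos: [675.4, 134.6, 200.6]
tcp_rot: [-0.0, 1.0, -0.0, 0.0]
wrist_force: [0.2, -0.3, -0.7]
finger_gap: 0.575
gripper_force: 52.8
```

Request:
{"op": "arm_command", "data": {"motion": [[0,0,17,0,0,0,0.8],[0,0,34,0,0,0,0.8],[0,0,50,0,0,0,0.8],[0,0,60,0,0,0,0.8],[0,0,67,0,0,0,0.8]]}}

```text
clock: 12.95
tool_pos: [674.3, 133.1, 132.5]
tcp_rot: [-0.0, 1.0, -0.0, -0.001]
wrist_force: [-0.2, -0.0, -1.2]
finger_gap: 0.576
gripper_force: 52.7
```

Request:
{"op": "arm_command", "data": {"motion": [[0,0,0,0,0,0,0.8],[0,0,0,0,0,0,0.25],[0,0,0,0,0,0,0.25],[0,0,0,0,0,0,0.25],[0,0,0,0,0,0,0.25]]}}

```text
clock: 13.45
tool_pos: [675.3, 133.1, 134.1]
tcp_rot: [-0.0, 1.0, 0.0, 0.001]
wrist_force: [0.6, -0.5, -0.2]
finger_gap: 0.748
gripper_force: 0.0
```

Request:
{"op": "arm_command", "data": {"motion": [[0,0,-25,0,0,0,0.25],[0,0,-50,0,0,0,0.25],[0,0,-75,0,0,0,0.25],[0,0,-100,0,0,0,0.25]]}}

```text
clock: 13.85
tool_pos: [674.8, 133.1, 234.6]
tcp_rot: [-0.0, 1.0, 0.0, 0.0]
wrist_force: [1.0, 0.1, -0.5]
finger_gap: 0.753
gripper_force: 0.0
```

Run:
```python
from h import *
status(); t=read_camera("top"); heels(t)
s=read_camera("scene"); cv2.imwrite("pics/s3.png",cv2.resize(s["color"][120:420,170:520,::-1],(700,600)))
```

```text
t 13.85 tcp [674.8 133.1 234.6] tooly deg 90.01 tool z [ 0.  0. -1.] q [ 0.13  0.48  1.28  0.    1.38 -1.44] F [ 1.   0.1 -0.5] gap 0.753 0.0
heel1 [380. 252.] 0.8 full 572.6 -235.4 0.286 0.873 | short 565.6 -226.4 -1.379 0.752 | gripaxis deg 106.4
heel1 [412. 275.] 0.73 full 491.0 -331.4 3.071 0.882 | short 496.5 -342.1 1.497 0.752 | gripaxis deg 86.0
heel1 [453. 275.] 0.6 full 490.4 -439.9 -0.355 0.86 | short 483.3 -448.7 1.301 0.773 | gripaxis deg 69.7
```

View pics/s3.png

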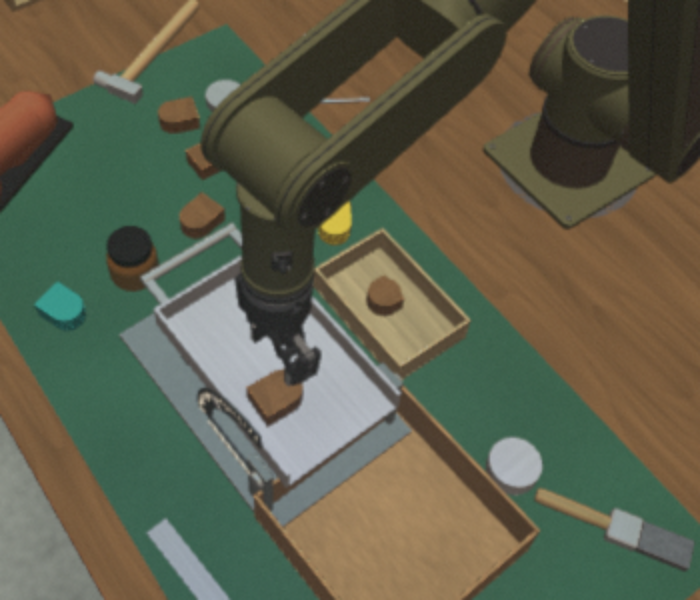

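The heel lies in the pan at crop (275,395). Next is heel A at (572,-235), axis about 104.5°.

Request:
{"op": "arm_command", "data": {"motion": [[11,-37,0,0,0,0,0.15],[21,-74,0,0,0,0,0.15],[32,-111,0,0,0,0,0.15],[42,-148,0,0,0,0,0.15],[53,-185,0,0,0,0,0.15]]}}

```text
clock: 14.55
tool_pos: [620.3, -53.0, 231.3]
tcp_rot: [-0.0, 1.0, 0.0, -0.002]
wrist_force: [0.4, -1.0, -0.1]
finger_gap: 0.85
gripper_force: 0.0
```

Request:
{"op": "arm_command", "data": {"motion": [[11,-37,0,0,0,-0.05,0.15],[21,-74,0,0,0,-0.1,0.15],[32,-111,20,0,0,-0.15,0.15],[42,-148,40,0,0,-0.2,0.15],[53,-184,60,0,0,-0.25,0.15]]}}

```text
clock: 15.05
tool_pos: [567.4, -236.9, 171.1]
tcp_rot: [-0.126, 0.992, 0.001, -0.001]
wrist_force: [0.8, 0.5, 1.1]
finger_gap: 0.849
gripper_force: 0.0
```

Request:
{"op": "arm_command", "data": {"motion": [[0,0,30,0,0,0,0.15],[0,0,60,0,0,0,0.15],[0,0,90,0,0,0,0.15],[0,0,120,0,0,0,0.15],[0,0,147,0,0,0,0.15]]}}

```text
clock: 15.55
tool_pos: [567.0, -235.2, 23.2]
tcp_rot: [-0.125, 0.992, 0.001, -0.002]
wrist_force: [-0.2, -0.9, 0.1]
finger_gap: 0.851
gripper_force: 0.0
```

Request:
{"op": "arm_command", "data": {"motion": [[0,0,0,0,0,0,0.15],[0,0,0,0,0,0,0.8],[0,0,0,0,0,0,0.8],[0,0,0,0,0,0,0.8],[0,0,0,0,0,0,0.8]]}}

```text
clock: 16.05
tool_pos: [569.7, -236.2, 27.7]
tcp_rot: [-0.125, 0.992, -0.001, 0.001]
wrist_force: [-0.3, -0.1, -0.5]
finger_gap: 0.574
gripper_force: 53.4
```

Request:
{"op": "arm_command", "data": {"motion": [[0,0,-35,0,0,0.05,0.8],[0,0,-70,0,0,0.1,0.8],[0,0,-105,0,0,0.15,0.8],[0,0,-140,0,0,0.2,0.8],[0,0,-174,0,0,0.25,0.8]]}}

```text
clock: 16.55
tool_pos: [568.8, -235.8, 202.7]
tcp_rot: [0.001, 1.0, -0.0, 0.001]
wrist_force: [1.3, -0.5, -0.5]
finger_gap: 0.575
gripper_force: 58.6
```

Request:
{"op": "arm_command", "data": {"motion": [[-2,36,0,0,0,0,0.8],[-4,73,0,0,0,0,0.8],[-7,110,0,0,0,0,0.8],[-9,146,0,0,0,0,0.8],[-11,183,0,0,0,0,0.8]]}}

```text
clock: 17.05
tool_pos: [579.8, -51.6, 201.2]
tcp_rot: [0.0, 1.0, -0.0, 0.001]
wrist_force: [-0.0, -0.9, -1.3]
finger_gap: 0.572
gripper_force: 58.9
```

Request:
{"op": "arm_command", "data": {"motion": [[-2,36,0,0,0,0,0.8],[-4,73,0,0,0,0,0.8],[-7,110,0,0,0,0,0.8],[-9,146,0,0,0,0,0.8],[-11,182,0,0,0,0,0.8]]}}

```text
clock: 17.55
tool_pos: [590.7, 130.6, 201.1]
tcp_rot: [-0.0, 1.0, 0.0, 0.001]
wrist_force: [0.3, -0.2, -1.1]
finger_gap: 0.581
gripper_force: 58.9
```

Request:
{"op": "arm_command", "data": {"motion": [[0,0,17,0,0,0,0.8],[0,0,34,0,0,0,0.8],[0,0,50,0,0,0,0.8],[0,0,60,0,0,0,0.8],[0,0,67,0,0,0,0.8]]}}

```text
clock: 18.05
tool_pos: [590.5, 129.0, 133.0]
tcp_rot: [-0.0, 1.0, -0.0, -0.0]
wrist_force: [-0.1, 0.0, -0.1]
finger_gap: 0.573
gripper_force: 58.9
```

Request:
{"op": "arm_command", "data": {"motion": [[0,0,0,0,0,0,0.8],[0,0,0,0,0,0,0.25],[0,0,0,0,0,0,0.25],[0,0,0,0,0,0,0.25],[0,0,0,0,0,0,0.25]]}}

```text
clock: 18.55
tool_pos: [591.2, 129.1, 133.9]
tcp_rot: [-0.0, 1.0, 0.0, 0.001]
wrist_force: [0.2, 0.2, 0.5]
finger_gap: 0.753
gripper_force: 0.0
```

Request:
{"op": "arm_command", "data": {"motion": [[0,0,-25,0,0,0,0.25],[0,0,-50,0,0,0,0.25],[0,0,-75,0,0,0,0.25],[0,0,-100,0,0,0,0.25]]}}

```text
clock: 18.95
tool_pos: [590.8, 129.1, 234.5]
tcp_rot: [-0.0, 1.0, 0.0, 0.0]
wrist_force: [0.5, 0.4, -0.3]
finger_gap: 0.752
gripper_force: 0.0
```

Run:
```python
from h import *
status(); t=read_camera("top"); heels(t)
```

```text
t 18.95 tcp [590.8 129.1 234.5] tooly deg 90.01 tool z [ 0.  0. -1.] q [ 0.15  0.36  1.47  0.    1.3  -1.43] F [ 0.5  0.4 -0.3] gap 0.752 0.0
heel1 [413. 273.] 0.78 full 491.3 -330.7 3.073 0.879 | short 497.1 -342.2 1.496 0.745 | gripaxis deg 86.1
heel1 [452. 275.] 0.61 full 489.2 -439.7 -0.389 0.865 | short 483.2 -448.6 1.305 0.769 | gripaxis deg 67.7
```

Request:
{"op": "arm_command", "data": {"motion": [[8,-38,0,0,0,0,0.15],[16,-77,0,0,0,0,0.15],[24,-115,0,0,0,0,0.15],[32,-153,0,0,0,0,0.15]]}}

```text
clock: 19.5
tool_pos: [557.5, -25.0, 231.7]
tcp_rot: [-0.0, 1.0, 0.0, -0.001]
wrist_force: [-0.1, -0.2, -0.2]
finger_gap: 0.85
gripper_force: 0.0
```

Request:
{"op": "arm_command", "data": {"motion": [[8,-38,0,0,0,0,0.15],[16,-77,0,0,0,0,0.15],[24,-115,0,0,0,0,0.15],[32,-153,0,0,0,0,0.15]]}}

```text
clock: 19.9
tool_pos: [525.5, -178.0, 231.7]
tcp_rot: [-0.0, 1.0, 0.001, -0.001]
wrist_force: [0.4, 0.3, -0.1]
finger_gap: 0.85
gripper_force: 0.0
```

Request:
{"op": "arm_command", "data": {"motion": [[8,-38,15,0,0,0.01,0.15],[16,-77,30,0,0,0.02,0.15],[24,-115,45,0,0,0.03,0.15],[32,-154,60,0,0,0.05,0.15]]}}

```text
clock: 20.3
tool_pos: [493.6, -331.7, 171.2]
tcp_rot: [0.025, 1.0, 0.001, -0.001]
wrist_force: [0.2, 0.5, 0.7]
finger_gap: 0.855
gripper_force: 0.0
```

Request:
{"op": "arm_command", "data": {"motion": [[0,0,30,0,0,0,0.15],[0,0,60,0,0,0,0.15],[0,0,90,0,0,0,0.15],[0,0,120,0,0,0,0.15],[0,0,147,0,0,0,0.15]]}}

```text
clock: 20.8
tool_pos: [493.5, -330.0, 23.5]
tcp_rot: [0.025, 1.0, 0.001, -0.001]
wrist_force: [0.3, -0.0, 0.1]
finger_gap: 0.852
gripper_force: 0.0
```

Request:
{"op": "arm_command", "data": {"motion": [[0,0,0,0,0,0,0.15],[0,0,0,0,0,0,0.8],[0,0,0,0,0,0,0.8],[0,0,0,0,0,0,0.8],[0,0,0,0,0,0,0.8]]}}

```text
clock: 21.3
tool_pos: [495.6, -331.4, 27.6]
tcp_rot: [0.025, 1.0, -0.001, 0.001]
wrist_force: [0.2, -0.1, -0.6]
finger_gap: 0.577
gripper_force: 51.5
```

Request:
{"op": "arm_command", "data": {"motion": [[0,0,-35,0,0,-0.01,0.8],[0,0,-70,0,0,-0.02,0.8],[0,0,-105,0,0,-0.03,0.8],[0,0,-140,0,0,-0.04,0.8],[0,0,-174,0,0,-0.05,0.8]]}}

```text
clock: 21.8
tool_pos: [494.8, -330.8, 202.7]
tcp_rot: [-0.0, 1.0, -0.0, 0.001]
wrist_force: [-0.6, -0.6, -1.7]
finger_gap: 0.573
gripper_force: 51.9
```

Request:
{"op": "arm_command", "data": {"motion": [[-15,30,0,0,0,0,0.8],[-31,61,0,0,0,0,0.8],[-46,91,0,0,0,0,0.8],[-62,121,0,0,0,0,0.8]]}}

```text
clock: 22.2
tool_pos: [557.1, -208.8, 201.3]
tcp_rot: [0.0, 1.0, -0.0, 0.001]
wrist_force: [0.8, -0.4, -1.2]
finger_gap: 0.577
gripper_force: 52.0
```

Request:
{"op": "arm_command", "data": {"motion": [[-15,30,0,0,0,0,0.8],[-31,61,0,0,0,0,0.8],[-46,91,0,0,0,0,0.8],[-62,121,0,0,0,0,0.8]]}}

```text
clock: 22.6
tool_pos: [619.2, -87.5, 201.1]
tcp_rot: [-0.0, 1.0, -0.0, 0.0]
wrist_force: [-0.3, 0.1, -1.0]
finger_gap: 0.578
gripper_force: 52.0
```

Request:
{"op": "arm_command", "data": {"motion": [[-15,30,0,0,0,0,0.8],[-31,61,0,0,0,0,0.8],[-46,91,0,0,0,0,0.8],[-61,122,0,0,0,0,0.8]]}}

```text
clock: 23.0
tool_pos: [680.2, 34.4, 201.1]
tcp_rot: [-0.0, 1.0, -0.0, 0.0]
wrist_force: [0.5, 0.1, -1.0]
finger_gap: 0.574
gripper_force: 52.0
```

Request:
{"op": "arm_command", "data": {"motion": [[0,0,17,0,0,0,0.8],[0,0,34,0,0,0,0.8],[0,0,50,0,0,0,0.8],[0,0,60,0,0,0,0.8],[0,0,67,0,0,0,0.8]]}}

```text
clock: 23.5
tool_pos: [679.5, 33.1, 132.8]
tcp_rot: [-0.0, 1.0, 0.0, -0.0]
wrist_force: [-0.1, -0.4, -0.7]
finger_gap: 0.578
gripper_force: 52.1
```

Request:
{"op": "arm_command", "data": {"motion": [[0,0,0,0,0,0,0.8],[0,0,0,0,0,0,0.25],[0,0,0,0,0,0,0.25],[0,0,0,0,0,0,0.25],[0,0,0,0,0,0,0.25]]}}

```text
clock: 24.0
tool_pos: [680.1, 33.1, 133.9]
tcp_rot: [-0.0, 1.0, -0.0, 0.0]
wrist_force: [1.0, 0.6, 0.7]
finger_gap: 0.749
gripper_force: 0.0
```

Request:
{"op": "arm_command", "data": {"motion": [[0,0,-25,0,0,0,0.25],[0,0,-50,0,0,0,0.25],[0,0,-75,0,0,0,0.25],[0,0,-100,0,0,0,0.25]]}}

```text
clock: 24.4
tool_pos: [679.8, 33.1, 234.4]
tcp_rot: [-0.0, 1.0, 0.0, 0.0]
wrist_force: [0.4, 1.2, -0.6]
finger_gap: 0.751
gripper_force: 0.0
```

Run:
```python
from h import *
status(); t=read_camera("top"); heels(t)
```

```text
t 24.4 tcp [679.8  33.1 234.4] tooly deg 90.01 tool z [ 0.  0. -1.] q [-0.01  0.47  1.3   0.    1.37 -1.58] F [ 0.4  1.2 -0.6] gap 0.751 0.0
heel1 [452. 275.] 0.94 full 489.7 -440.3 -0.405 0.861 | short 483.0 -448.7 1.299 0.774 | gripaxis deg 66.8
```

Request:
{"op": "arm_command", "data": {"motion": [[16,-39,0,0,0,0,0.15],[32,-79,0,0,0,0,0.15],[48,-118,0,0,0,0,0.15],[65,-157,0,0,0,0,0.15]]}}

```text
clock: 24.95
tool_pos: [613.3, -124.8, 231.5]
tcp_rot: [-0.0, 1.0, 0.0, -0.001]
wrist_force: [0.4, -0.5, 0.3]
finger_gap: 0.85
gripper_force: 0.0
```

Request:
{"op": "arm_command", "data": {"motion": [[16,-39,0,0,0,0,0.15],[32,-79,0,0,0,0,0.15],[48,-118,0,0,0,0,0.15],[65,-157,0,0,0,0,0.15]]}}

```text
clock: 25.35
tool_pos: [548.3, -281.9, 231.6]
tcp_rot: [-0.0, 1.0, 0.001, -0.001]
wrist_force: [1.1, -0.2, -0.7]
finger_gap: 0.849
gripper_force: 0.0
```

Request:
{"op": "arm_command", "data": {"motion": [[16,-39,15,0,0,0.09,0.15],[32,-79,30,0,0,0.19,0.15],[48,-118,45,0,0,0.28,0.15],[64,-158,60,0,0,0.38,0.15]]}}

```text
clock: 25.75
tool_pos: [484.3, -439.6, 171.1]
tcp_rot: [0.191, 0.982, 0.001, -0.001]
wrist_force: [0.4, -0.6, -0.4]
finger_gap: 0.852
gripper_force: 0.0
```

Request:
{"op": "arm_command", "data": {"motion": [[0,0,30,0,0,0,0.15],[0,0,60,0,0,0,0.15],[0,0,90,0,0,0,0.15],[0,0,120,0,0,0,0.15],[0,0,147,0,0,0,0.15]]}}

```text
clock: 26.25
tool_pos: [484.6, -437.7, 23.3]
tcp_rot: [0.189, 0.982, 0.001, -0.001]
wrist_force: [0.5, -0.5, 0.3]
finger_gap: 0.847
gripper_force: 0.0
```

Request:
{"op": "arm_command", "data": {"motion": [[0,0,0,0,0,0,0.15],[0,0,0,0,0,0,0.8],[0,0,0,0,0,0,0.8],[0,0,0,0,0,0,0.8],[0,0,0,0,0,0,0.8]]}}

```text
clock: 26.75
tool_pos: [486.6, -439.5, 27.8]
tcp_rot: [0.189, 0.982, -0.001, 0.001]
wrist_force: [-0.3, -0.8, -0.8]
finger_gap: 0.582
gripper_force: 51.4
```

Request:
{"op": "arm_command", "data": {"motion": [[0,0,-35,0,0,-0.08,0.8],[0,0,-70,0,0,-0.16,0.8],[0,0,-105,0,0,-0.24,0.8],[0,0,-140,0,0,-0.31,0.8],[0,0,-174,0,0,-0.38,0.8]]}}

```text
clock: 27.25
tool_pos: [485.9, -438.8, 202.8]
tcp_rot: [-0.002, 1.0, -0.001, 0.001]
wrist_force: [0.6, -0.7, -1.1]
finger_gap: 0.581
gripper_force: 51.7
```

Request:
{"op": "arm_command", "data": {"motion": [[-9,39,0,0,0,0,0.8],[-18,78,0,0,0,0,0.8],[-27,117,0,0,0,0,0.8],[-37,156,0,0,0,0,0.8]]}}

```text
clock: 27.65
tool_pos: [522.9, -281.6, 201.3]
tcp_rot: [0.0, 1.0, -0.0, 0.001]
wrist_force: [0.8, -0.2, -0.4]
finger_gap: 0.578
gripper_force: 51.9
```

Request:
{"op": "arm_command", "data": {"motion": [[-9,39,0,0,0,0,0.8],[-18,78,0,0,0,0,0.8],[-27,117,0,0,0,0,0.8],[-37,156,0,0,0,0,0.8]]}}

```text
clock: 28.05
tool_pos: [559.9, -125.3, 201.2]
tcp_rot: [-0.0, 1.0, -0.0, 0.001]
wrist_force: [0.4, 0.4, -0.7]
finger_gap: 0.587
gripper_force: 51.9
```

Request:
{"op": "arm_command", "data": {"motion": [[-9,39,0,0,0,0,0.8],[-18,78,0,0,0,0,0.8],[-27,117,0,0,0,0,0.8],[-36,156,0,0,0,0,0.8]]}}

```text
clock: 28.45
tool_pos: [596.0, 30.7, 201.2]
tcp_rot: [-0.0, 1.0, -0.0, 0.001]
wrist_force: [0.5, -0.8, -0.8]
finger_gap: 0.578
gripper_force: 51.9
```

Request:
{"op": "arm_command", "data": {"motion": [[0,0,17,0,0,0,0.8],[0,0,34,0,0,0,0.8],[0,0,50,0,0,0,0.8],[0,0,60,0,0,0,0.8],[0,0,67,0,0,0,0.8]]}}

```text
clock: 28.95
tool_pos: [595.6, 29.1, 133.0]
tcp_rot: [-0.0, 1.0, -0.0, -0.0]
wrist_force: [0.2, 0.3, -1.8]
finger_gap: 0.58
gripper_force: 51.9
```

Request:
{"op": "arm_command", "data": {"motion": [[0,0,0,0,0,0,0.8],[0,0,0,0,0,0,0.25],[0,0,0,0,0,0,0.25],[0,0,0,0,0,0,0.25],[0,0,0,0,0,0,0.25]]}}

```text
clock: 29.45
tool_pos: [596.2, 29.0, 133.9]
tcp_rot: [-0.0, 1.0, -0.0, 0.001]
wrist_force: [0.6, -0.1, -0.1]
finger_gap: 0.752
gripper_force: 0.0
```

Request:
{"op": "arm_command", "data": {"motion": [[0,0,-25,0,0,0,0.25],[0,0,-50,0,0,0,0.25],[0,0,-75,0,0,0,0.25],[0,0,-100,0,0,0,0.25]]}}

```text
clock: 29.85
tool_pos: [595.8, 29.1, 234.5]
tcp_rot: [-0.0, 1.0, 0.0, 0.0]
wrist_force: [0.7, -0.4, -0.4]
finger_gap: 0.748
gripper_force: 0.0
```

Request:
{"op": "arm_command", "data": {"motion": [[19,-42,0,0,0,0,0.25],[38,-84,0,0,0,0,0.25],[57,-126,0,0,0,0,0.25],[76,-168,0,0,0,0,0.25],[96,-210,0,0,0,0,0.25]]}}

```text
clock: 30.35
tool_pos: [499.2, -182.3, 233.8]
tcp_rot: [-0.0, 1.0, -0.0, 0.001]
wrist_force: [1.4, -0.4, 0.5]
finger_gap: 0.749
gripper_force: 0.0
```

Run:
```python
from h import *
status()
for n,z0 in (("top",0),("scene",0)):
    p=read_camera(n)
    for k,z in (("pan_handle",132),("pan_in",105),("pan_hinge",100),("crate",0),("heel1",15),("chip2",15)):
        print(n,k,[(ray(p,np.array(d["xy"])*[640,480],z).round(),round(d["p"],2)) for d in spotter.landmark_of(k,p)])
    a=p["color"][:,:,::-1]
    a=a[150:310,190:390] if n=="top" else a[200:380,220:420]
    cv2.imwrite(f"pics/{n}4.png",cv2.resize(a,None,fx=3,fy=3,interpolation=cv2.INTER_CUBIC))
a,b=[cv2.imread(f"pics/{n}4.png") for n in("top","scene")]
c=np.zeros((540,1200,3),np.uint8);c[:480,:600]=a;c[:540,600:]=b
cv2.imwrite("pics/both4.png",cv2.resize(c,(800,360),interpolation=cv2.INTER_AREA))
```

```text
t 30.35 tcp [ 499.2 -182.3  233.8] tooly deg 90.04 tool z [ 0.001 -0.001 -1.   ] q [-0.43  0.26  1.63 -0.    1.25 -2.  ] F [ 1.4 -0.4  0.5] gap 0.749 0.0
top pan_handle [(array([597.,  39., 132.]), 0.64), (array([ 652., -113.,  132.]), 0.56), (array([637., 198., 132.]), 0.4)]
top pan_in [(array([641.,  92., 105.]), 0.75), (array([ 428., -572.,  105.]), 0.38), (array([ 670., -198.,  105.]), 0.23)]
top pan_hinge [(array([643., 189., 100.]), 0.94)]
top crate [(array([417.,  64.,   0.]), 0.61)]
top heel1 [(array([692.,  38.,  15.]), 0.97), (array([627.,  34.,  15.]), 0.97), (array([615., 143.,  15.]), 0.95), (array([ 820., -209.,   15.]), 0.87), (array([698., 136.,  15.]), 0.81)]
top chip2 [(array([395.,   8.,  15.]), 0.64)]
scene pan_handle [(array([ 651., -110.,  132.]), 0.65)]
scene pan_in []
scene pan_hinge [(array([639., 205., 100.]), 0.91)]
scene crate [(array([436.,  56.,   0.]), 0.92), (array([389.,  20.,   0.]), 0.6), (array([ 610., -204.,    0.]), 0.44)]
scene heel1 [(array([ 837., -202.,   15.]), 0.92), (array([559., -22.,  15.]), 0.86), (array([656.,  99.,  15.]), 0.77), (array([604., 172.,  15.]), 0.71), (array([656., -29.,  15.]), 0.67), (array([565.,  93.,  15.]), 0.62), (array([ 405., -113.,   15.]), 0.58)]
scene chip2 [(array([407.,  13.,  15.]), 0.56)]
```

View pics/top4.png

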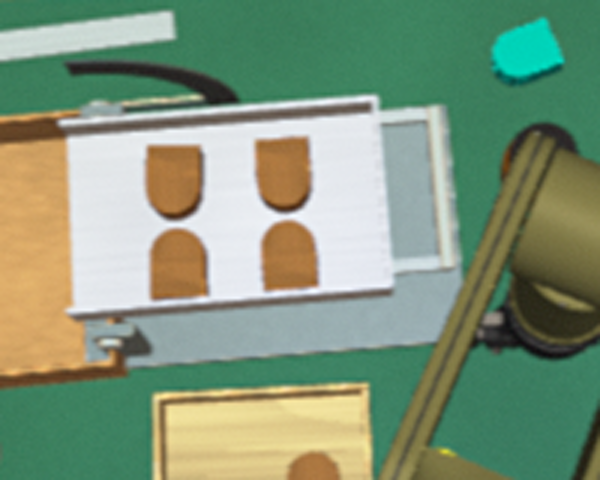

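View pics/scene4.png

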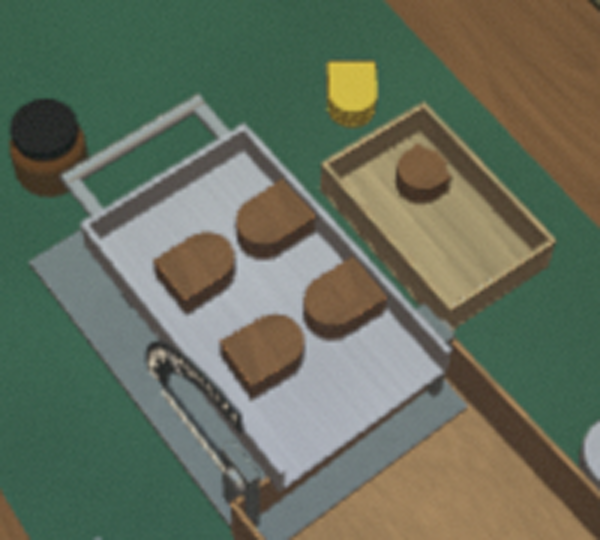

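All four sound heels lie in the pan and the chip is in the crate. The bar ends are at about (436,108) and (447,268) in the top crop, and (198,100) and (65,178) in the scene crop.

Run:
```python
from h import *
t=read_camera("top"); s=read_camera("scene")
T=[ray(t,(190+u/3-.33,150+v/3-.33),132+6) for u,v in((436,108),(447,268))]
Sx=[ray(s,(220+u/3-.33,200+v/3-.33),132+5) for u,v in((198,100),(65,178))]
print("bar top",np.round(T,1).tolist(),"scene",np.round(Sx,1).tolist())
# pan floor edges in top crop: rear wall outer top corners, open-end corners
for u,v,z in((377,98,140),(391,291,140),(60,122,140),(68,316,140)): print(ray(t,(190+u/3-.33,150+v/3-.33),z).round(1))
status()
```

```text
bar top [[730.0, -109.4, 138.0], [580.0, -113.8, 138.0]] scene [[583.9, -114.9, 137.0], [730.8, -108.2, 137.0]]
[740.5 -55.9 140. ]
[560.2 -63.3 140. ]
[726.4 232.7 140. ]
[546.4 222.7 140. ]
t 31.15 tcp [ 500.  -180.5  233.3] tooly deg 90.05 tool z [-0.  0. -1.] q [-0.43  0.27  1.63 -0.    1.25 -2.  ] F [-0.  -0.3 -0.3] gap 0.748 0.0
```

Request:
{"op": "arm_command", "data": {"motion": [[-39,17,0,0,0,-0.01,0.5],[-78,34,0,0,0,-0.02,0.5],[-117,52,0,0,0,-0.03,0.5],[-156,69,0,0,0,-0.042,0.5]]}}

```text
clock: 31.55
tool_pos: [657.3, -111.1, 233.3]
tcp_rot: [-0.021, 1.0, -0.0, 0.0]
wrist_force: [0.6, -1.2, -1.1]
finger_gap: 0.5
gripper_force: 0.0
```

Request:
{"op": "arm_command", "data": {"motion": [[0,0,20,0,0,0,0.5],[0,0,40,0,0,0,0.5],[0,0,60,0,0,0,0.5],[0,0,80,0,0,0,0.5],[0,0,95,0,0,0,0.5]]}}

```text
clock: 32.05
tool_pos: [655.4, -111.6, 136.7]
tcp_rot: [-0.021, 1.0, 0.0, -0.001]
wrist_force: [-0.6, -0.4, 0.8]
finger_gap: 0.499
gripper_force: 0.0
```

Request:
{"op": "arm_command", "data": {"motion": [[0,0,0,0,0,0,0.5],[0,0,0,0,0,0,0.95],[0,0,0,0,0,0,0.95],[0,0,0,0,0,0,0.95],[0,0,0,0,0,0,0.95]], "force": 50}}

```text
clock: 32.55
tool_pos: [656.4, -109.4, 139.5]
tcp_rot: [-0.021, 1.0, 0.002, 0.001]
wrist_force: [-0.1, 6.7, -0.7]
finger_gap: 0.142
gripper_force: 48.6
```

Request:
{"op": "arm_command", "data": {"motion": [[0,0,0,0,0,0,0.95],[0,0,0,0,0,0,0.95]]}}

```text
clock: 32.75
tool_pos: [656.4, -109.4, 139.4]
tcp_rot: [-0.021, 1.0, 0.002, 0.001]
wrist_force: [1.4, 6.2, -0.1]
finger_gap: 0.144
gripper_force: 48.6
```

Run:
```python
from h import *
status()
a=np.radians(np.arange(0,48,1.5)+5.89); 
for d,x,z in zip(np.arange(0,48,1.5),310.3-312*np.cos(a),312*np.sin(a)-32): print(d,round(x,1),round(z,1),end=" | ")
```

```text
t 32.75 tcp [ 656.4 -109.4  139.4] tooly deg 92.42 tool z [ 0.002  0.004 -1.   ] q [-0.23  0.53  1.45  0.    1.16 -1.85] F [ 1.4  6.2 -0.1] gap 0.144 48.6
0.0 -0.1 0.0 | 1.5 0.9 8.1 | 3.0 2.0 16.2 | 4.5 3.4 24.3 | 6.0 5.0 32.3 | 7.5 6.8 40.3 | 9.0 8.8 48.2 | 10.5 11.0 56.0 | 12.0 13.4 63.8 | 13.5 16.0 71.6 | 15.0 18.8 79.3 | 16.5 21.8 86.8 | 18.0 25.0 94.4 | 19.5 28.4 101.8 | 21.0 32.0 109.1 | 22.5 35.8 116.3 | 24.0 39.8 123.5 | 25.5 44.0 130.5 | 27.0 48.3 137.4 | 28.5 52.8 144.2 | 30.0 57.5 150.9 | 31.5 62.4 157.5 | 33.0 67.5 163.9 | 34.5 72.7 170.2 | 36.0 78.0 176.3 | 37.5 83.6 182.3 | 39.0 89.3 188.2 | 40.5 95.1 193.9 | 42.0 101.1 199.5 | 43.5 107.2 204.9 | 45.0 113.5 210.1 | 46.5 119.9 215.2 |
```

The bar is gripped: the gap matches the 14 mm bar and the force is small. I'm lifting along the arc.

Request:
{"op": "arm_command", "data": {"motion": [[0,3,-16,0,0,0,0.95],[0,7,-32,0,0,0,0.95],[0,11,-48,0,0,0,0.95],[0,16,-64,0,0,0,0.95],[0,21,-79,0,0,0,0.95]]}}

```text
clock: 33.25
tool_pos: [655.5, -91.4, 217.8]
tcp_rot: [-0.021, 1.0, -0.001, 0.001]
wrist_force: [3.5, -0.8, -8.0]
finger_gap: 0.145
gripper_force: 48.6
```

Request:
{"op": "arm_command", "data": {"motion": [[0,6,-15,0,0,0,0.95],[0,13,-30,0,0,0,0.95],[0,21,-44,0,0,0,0.95],[0,29,-58,0,0,0,0.95],[0,39,-72,0,0,0,0.95]]}}

```text
clock: 33.75
tool_pos: [653.6, -53.8, 290.4]
tcp_rot: [-0.021, 1.0, -0.002, 0.0]
wrist_force: [1.5, -6.5, -4.5]
finger_gap: 0.142
gripper_force: 48.9
```

```bash
cat >> h.py <<'E'
def tilt():
    s=env.state(); d=s["tool_pos"]-[656.4,-109.4,139.4]
    al=d@np.array([-.042,.999,0]); print("tilt deg",np.degrees(np.arctan2(32+d[2],310.3-al)).round(2)-5.89,"radius",np.hypot(32+d[2],310.3-al).round(1),"side",(d[0]+.042*d[1]).round(1))
E
python3 -c "
from h import *
status();tilt()"
```

```text
t 33.75 tcp [653.6 -53.8 290.4] tooly deg 92.37 tool z [ 0.001 -0.004 -1.   ] q [-0.14  0.4   1.28 -0.    1.47 -1.76] F [ 1.5 -6.5 -4.5] gap 0.142 48.9
tilt deg 29.82 radius 313.6 side -0.5
```

Request:
{"op": "arm_command", "data": {"motion": [[0,10,-13,0,0,0,0.95],[0,20,-25,0,0,0,0.95],[0,32,-37,0,0,0,0.95],[0,42,-47,0,0,0,0.95],[0,52,-56,0,0,0,0.95]]}}

```text
clock: 34.25
tool_pos: [651.1, -3.1, 348.0]
tcp_rot: [-0.02, 1.0, -0.004, 0.001]
wrist_force: [0.2, -9.1, 0.0]
finger_gap: 0.141
gripper_force: 48.7
```

Request:
{"op": "arm_command", "data": {"motion": [[0,3,-2,0,0,0,0.95],[0,6,-4,0,0,0,0.95],[0,6,-5,0,0,0,0.95],[0,6,-5,0,0,0,0.95],[0,6,-5,0,0,0,0.95]]}}

```text
clock: 34.75
tool_pos: [650.8, 3.0, 353.2]
tcp_rot: [-0.02, 1.0, -0.003, 0.001]
wrist_force: [-0.5, -8.2, 3.9]
finger_gap: 0.142
gripper_force: 49.0
```

```bash
python3 -c "
from h import *
status();tilt()
s=read_camera('scene'); cv2.imwrite('pics/s5.png',cv2.resize(s['color'][180:420,220:460,::-1],(600,600),interpolation=cv2.INTER_CUBIC))"
```

```text
t 34.75 tcp [650.8   3.  353.2] tooly deg 92.32 tool z [ 0.003 -0.006 -1.   ] q [-0.06  0.36  1.18 -0.01  1.6  -1.67] F [-0.5 -8.2  3.9] gap 0.142 49.0
tilt deg 45.3 radius 315.5 side -0.9
```

View pics/s5.png

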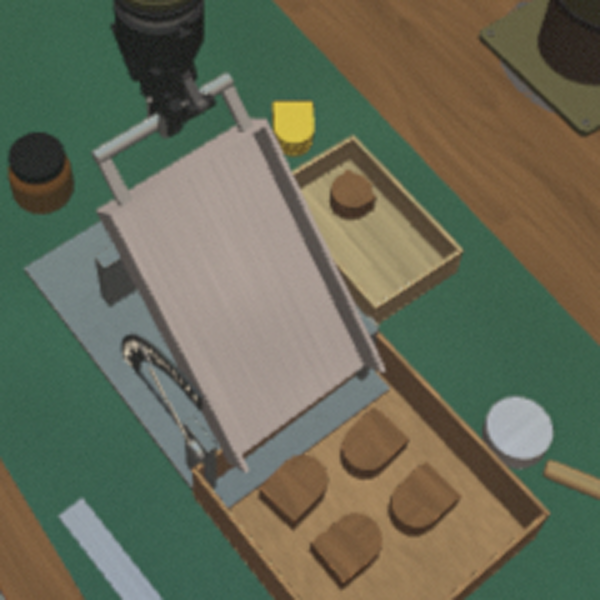

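All four heels are in the carton and the pan reads about 45.3°. I'll nudge it about 1° for margin, then hold.

Request:
{"op": "arm_command", "data": {"motion": [[0,2,-2,0,0,0,0.95],[0,4,-4,0,0,0,0.95],[0,4,-4,0,0,0,0.95],[0,4,-4,0,0,0,0.95],[0,4,-4,0,0,0,0.95]]}}

```text
clock: 35.3
tool_pos: [650.5, 7.5, 357.1]
tcp_rot: [-0.02, 1.0, -0.003, 0.001]
wrist_force: [-0.5, -6.8, 2.5]
finger_gap: 0.137
gripper_force: 48.9
```

Request:
{"op": "arm_command", "data": {"motion": [[0,0,0,0,0,0,0.95],[0,0,0,0,0,0,0.95],[0,0,0,0,0,0,0.95],[0,0,0,0,0,0,0.95],[0,0,0,0,0,0,0.95]]}}

```text
clock: 35.8
tool_pos: [650.5, 7.5, 357.1]
tcp_rot: [-0.02, 1.0, -0.003, 0.001]
wrist_force: [-0.7, -6.7, 2.2]
finger_gap: 0.143
gripper_force: 48.9
```

Request:
{"op": "arm_command", "data": {"motion": [[0,0,0,0,0,0,0.95],[0,0,0,0,0,0,0.95],[0,0,0,0,0,0,0.95],[0,0,0,0,0,0,0.95],[0,0,0,0,0,0,0.95]]}}

```text
clock: 36.3
tool_pos: [650.5, 7.5, 357.1]
tcp_rot: [-0.02, 1.0, -0.003, 0.001]
wrist_force: [-0.7, -7.2, 1.6]
finger_gap: 0.14
gripper_force: 48.9
```

Request:
{"op": "arm_command", "data": {"motion": [[0,0,0,0,0,0,0.95],[0,0,0,0,0,0,0.95],[0,0,0,0,0,0,0.95],[0,0,0,0,0,0,0.95],[0,0,0,0,0,0,0.95]]}}

```text
clock: 36.8
tool_pos: [650.5, 7.5, 357.1]
tcp_rot: [-0.02, 1.0, -0.003, 0.001]
wrist_force: [-1.3, -7.2, 2.7]
finger_gap: 0.146
gripper_force: 48.9
```

Request:
{"op": "arm_command", "data": {"motion": [[0,0,0,0,0,0,0.95],[0,0,0,0,0,0,0.95],[0,0,0,0,0,0,0.95],[0,0,0,0,0,0,0.95],[0,0,0,0,0,0,0.95]]}}

```text
clock: 37.3
tool_pos: [650.5, 7.5, 357.1]
tcp_rot: [-0.02, 1.0, -0.003, 0.001]
wrist_force: [-0.3, -7.3, 2.1]
finger_gap: 0.141
gripper_force: 48.9
```

Run:
```python
from h import *
status();tilt()
# image check: project the rear wall/floor model at several tilts against the bar ends seen
s=read_camera('scene'); t=read_camera('top')
y=np.array([-.042,.999,0]);x=np.array([.999,.042,0]);H=np.array([656.4,-109.4,132])+310.3*y-[0,0,32]
for d in (44,45,46,47,48):
    a=np.radians(d+5.89); b=H-312*np.cos(a)*y+[0,0,312*np.sin(a)]
    P=[b-75*x,b+75*x]
    print(d,((proj(s,P)-[220,180])*2.5).round(1).tolist(),proj(t,P).round(1).tolist())
a=np.hstack([cv2.resize(s['color'][200:270,230:330,::-1],(400,280),interpolation=cv2.INTER_CUBIC),cv2.resize(t['color'][160:230,250:350,::-1],(400,280),interpolation=cv2.INTER_CUBIC)])
cv2.imwrite('pics/bar.png',a)
```

```text
t 37.3 tcp [650.5   7.5 357.1] tooly deg 92.33 tool z [ 0.003 -0.005 -1.   ] q [-0.05  0.36  1.17 -0.    1.6  -1.66] F [-0.3 -7.3  2.1] gap 0.141 48.9
tilt deg 46.37 radius 315.7 side -1.0
44 [[226.3, 81.1], [93.9, 157.5]] [[293.3, 222.3], [289.4, 160.7]]
45 [[229.0, 81.6], [96.2, 158.3]] [[291.4, 222.0], [287.5, 160.2]]
46 [[231.7, 82.1], [98.5, 159.3]] [[289.4, 221.8], [285.6, 159.8]]
47 [[234.5, 82.8], [100.8, 160.3]] [[287.4, 221.5], [283.7, 159.4]]
48 [[237.3, 83.5], [103.2, 161.4]] [[285.4, 221.3], [281.7, 159.0]]
```

View pics/bar.png

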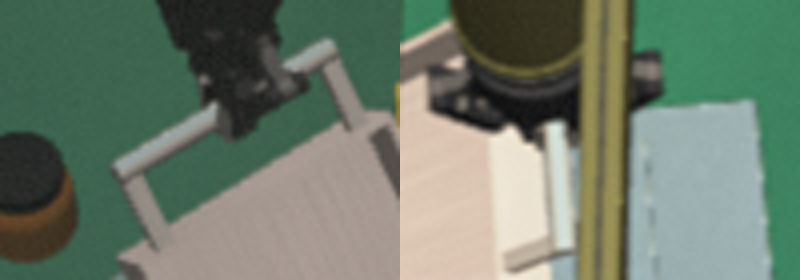

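The bar ends match the model at 46°, under 50°, and the pan has been held for over 2 s. Half a second more, then I'll lower it back along the arc.

Request:
{"op": "arm_command", "data": {"motion": [[0,0,0,0,0,0,0.95],[0,0,0,0,0,0,0.95],[0,0,0,0,0,0,0.95],[0,0,0,0,0,0,0.95],[0,0,0,0,0,0,0.95]]}}

```text
clock: 37.9
tool_pos: [650.5, 7.5, 357.1]
tcp_rot: [-0.02, 1.0, -0.003, 0.001]
wrist_force: [-0.3, -6.5, 2.0]
finger_gap: 0.145
gripper_force: 48.9
```

Request:
{"op": "arm_command", "data": {"motion": [[0,-8,8,0,0,0,0.95],[0,-19,16,0,0,0,0.95],[0,-30,28,0,0,0,0.95],[0,-42,40,0,0,0,0.95],[0,-52,52,0,0,0,0.95]]}}

```text
clock: 38.4
tool_pos: [653.0, -42.8, 306.0]
tcp_rot: [-0.021, 1.0, -0.001, 0.002]
wrist_force: [-0.7, -2.2, 6.2]
finger_gap: 0.14
gripper_force: 50.6
```

Request:
{"op": "arm_command", "data": {"motion": [[0,-10,13,0,0,0,0.95],[0,-19,27,0,0,0,0.95],[0,-28,40,0,0,0,0.95],[0,-36,55,0,0,0,0.95],[0,-43,70,0,0,0,0.95]]}}

```text
clock: 38.9
tool_pos: [655.2, -84.9, 234.6]
tcp_rot: [-0.021, 1.0, 0.0, 0.002]
wrist_force: [-1.4, 0.4, 3.2]
finger_gap: 0.143
gripper_force: 52.3
```

Request:
{"op": "arm_command", "data": {"motion": [[0,-6,15,0,0,0,0.95],[0,-11,30,0,0,0,0.95],[0,-16,46,0,0,0,0.95],[0,-20,60,0,0,0,0.95],[0,-22,70,0,0,0,0.95]]}}

```text
clock: 39.4
tool_pos: [656.2, -106.1, 162.6]
tcp_rot: [-0.021, 1.0, 0.001, 0.001]
wrist_force: [0.2, 1.8, 4.0]
finger_gap: 0.134
gripper_force: 54.1
```

Request:
{"op": "arm_command", "data": {"motion": [[0,-1,6,0,0,0,0.95],[0,-2,12,0,0,0,0.95],[0,-3,18,0,0,0,0.95],[0,-3,22,0,0,0,0.95],[0,-3,25,0,0,0,0.95]]}}

```text
clock: 39.9
tool_pos: [656.4, -109.4, 139.2]
tcp_rot: [-0.021, 1.0, 0.0, 0.001]
wrist_force: [-5.1, 6.8, 25.4]
finger_gap: 0.144
gripper_force: 57.7
```

```bash
python3 -c "
from h import *
status();tilt()"
```

```text
t 39.9 tcp [ 656.4 -109.4  139.2] tooly deg 92.44 tool z [ 0.002  0.    -1.   ] q [-0.23  0.53  1.45  0.    1.16 -1.84] F [-5.1  6.8 25.4] gap 0.144 57.7
tilt deg -0.02999999999999936 radius 311.9 side 0.0
```

The pan is back on its stop. Now I'll let go and back off.

Request:
{"op": "arm_command", "data": {"motion": [[0,0,-1,0,0,0,0.95],[0,0,-1,0,0,0,0.5],[0,0,-1,0,0,0,0.5],[0,0,-1,0,0,0,0.5],[0,0,-1,0,0,0,0.5]]}}

```text
clock: 40.4
tool_pos: [655.4, -110.4, 137.9]
tcp_rot: [-0.021, 1.0, -0.0, -0.001]
wrist_force: [0.2, 0.7, -0.5]
finger_gap: 0.498
gripper_force: 0.0
```

Request:
{"op": "arm_command", "data": {"motion": [[0,0,-10,0,0,0,0.5],[0,0,-30,0,0,0,0.5],[0,0,-55,0,0,0,0.5],[0,0,-80,0,0,0,0.5],[0,0,-110,0,0,0,0.5]]}}

```text
clock: 40.9
tool_pos: [655.3, -110.0, 249.2]
tcp_rot: [-0.021, 1.0, -0.0, -0.001]
wrist_force: [0.1, -0.9, -0.3]
finger_gap: 0.5
gripper_force: 0.0
```

Request:
{"op": "arm_command", "data": {"motion": [[30,-20,0,0,0,0,0.5],[60,-40,0,0,0,0,0.5],[90,-60,0,0,0,0,0.5],[120,-80,0,0,0,0,0.5],[150,-100,0,0,0,0,0.5]]}}

```text
clock: 41.4
tool_pos: [509.0, -217.0, 249.2]
tcp_rot: [-0.021, 1.0, -0.0, 0.0]
wrist_force: [0.4, -0.3, 0.2]
finger_gap: 0.501
gripper_force: 0.0
```

```bash
python3 -c "
from h import *
status()
s=read_camera('scene'); cv2.imwrite('pics/s6.png',cv2.resize(s['color'][120:420,170:520,::-1],(700,600),interpolation=cv2.INTER_CUBIC))"
```

```text
t 41.4 tcp [ 509.  -217.   249.2] tooly deg 92.43 tool z [ 0.001 -0.001 -1.   ] q [-0.48  0.28  1.56 -0.    1.3  -2.09] F [ 0.4 -0.3  0.2] gap 0.501 0.0
```

View pics/s6.png

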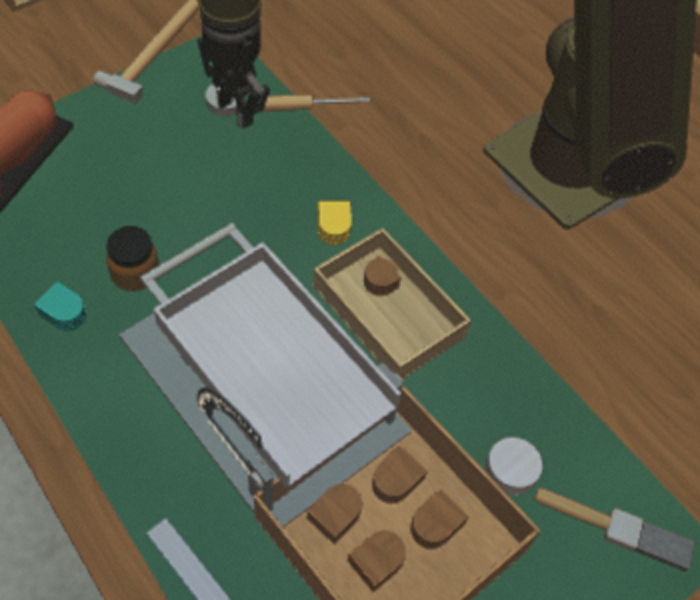

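The four heels are in the carton at about (390,515), the chip is in the crate at (381,275), the pan is level and everything else is where it was.

```bash
python3 -c "
from h import *
print(order.finish_job())"
```

```text
the job is handed in; nothing more can be done
None
```

The job is done and handed in: the spoiled heel is in the reject crate, and the four sound heels slid into the carton when I tipped the pan to about 46° and held it over two seconds; the pan is back level and released, with nothing else moved.

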